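# Set the tube mixer's clicking timer to nine and start it

## Task

Set the tube mixer's timer, the large dial with the bar grip, to nine: nine clicks clockwise from its zero mark, where the fourth long mark is (it already stands a few clicks up). That is further than one twist of the wrist, so you will have to let the dial go on the way and take it again with the hand turned back, until it rests in its click at nine. Then take your hand off it and press the start button beside it fully down and release it, leaving the heater's small round knob and everything else on the deck as it is.

Things in the scene. Friction and masses are not known exactly. Their poses are not given: they have to be found in the camera images.
- mixer_box: The tube mixer's control housing: white box with a grey top, 130 x 200 x 60 mm high, fixed to the deck. Origin at the centre of its underside, z up, x along the 130 mm side, y along the 200 mm side. In its frame the dial's axis stands at x = 0, y = +38 mm and the start button at x = 0, y = -68 mm.
- mark_zero (a point): The printed long mark 0 on the mixer housing's top, 40 mm from the dial's axis, at azimuth +144 degrees in mixer_box's frame (from +x towards +y). The scale has 13 black marks, 0 to 12, 24 degrees (0.419 rad) apart, one per click, clockwise seen from above; every third (0, 3, 6, 9, 12) is longer; the 72 degree gap between 12 and 0 has none.
- mark_nine (a point): The printed long mark 9 on the mixer housing's top, the fourth long one clockwise, 40 mm from the dial's axis, at azimuth -72 degrees in mixer_box's frame.
- timer_dial (a joint): Angle of the timer dial, rad: 0 at mark 0, growing clockwise seen from above, 0.4189 per click, stops at marks 0 and 12; nine is 3.770. It starts at rest in one of the clicks 1 to 4. Twisting it from one click to the next takes about 0.1 N m; let go, it settles in the nearest click. The pointer's azimuth in mixer_box's frame is 144 degrees minus this angle.
- timer_dial_grip (a point): Point on the dial's axis inside the bar grip, 96 mm above the deck. The black dial is a disc 64 mm across, 8 mm thick, on the housing's top; an upright bar across it, 58 mm long and 16 mm thick, is the grip, its top 108 mm above the deck. Turns with the dial: -x points along the bar to the end with the white pointer stripe, y across the bar's thickness, z up.
- timer_dial_pointer (a point): Outer end of the white stripe on top of the bar grip, 29 mm from the dial's axis, 48 mm above the housing's top.
- start_button_top (a point): Centre of the top of the start button, a grey round cap 30 mm across in a round black housing on top of the mixer's control housing. It is pressed straight down.
- start_button (a joint): Travel of the start button, m: 0 up, 0.006 fully down. Its spring pushes it back up; fully down takes 5 N. More than 0.004 counts as pressed.
- heater_box: The heater's control housing: same white box, 130 x 200 x 60 mm high, without button, fixed to the deck. Origin at the centre of its underside. It carries a small round knob, 36 mm across and 18 mm high, in the middle of its top. The two housings may stand either way round, left or right.
- heater_knob_pointer (a point): Pointer at the rim of the heater's small round knob, 17 mm from its axis, 18 mm above the housing's top; it must stay where it is.
- reagent_bottle: Bystander: brown capped bottle, 48 mm across, 95 mm high, upright; origin under its centre.
- sample_jar: Bystander: clear jar with a white lid, 48 mm across, 55 mm high, upright; origin under its centre.
- tube_rack: Bystander: black rack 110 x 30 mm with six capped tubes, 97 mm high; origin under its centre.
- tip_box: Bystander: white closed box 85 x 120 x 60 mm high; origin under its centre.
- trough: Bystander: white open trough 80 x 130 x 40 mm high; origin under its centre.
- beaker: Bystander: clear beaker, 60 mm across, 70 mm high; origin under its centre.
- tube_tray: Bystander: grey tray block with eight shallow round wells, 160 x 50 x 30 mm high; origin under its centre.

How it is judged:
On the way, in this order (a step that is already met when the one before it is completed fails the run):
1. the timer dial rests in click nine (within 0.1 rad), with the fingers off it (value of joint timer_dial between 3.67 and 3.87 rad and velocity of joint timer_dial between -0.1 and 0.1 rad/s and contact force between the fingers and mixer_box below 0.1 N), for 0.2 s.
2. the start button is pressed down (more than 4 mm) (value of joint start_button above 0.004 m), for 0.02 s.
At the end, for the whole second after the job is handed in: The timer dial stands in click nine (3.770 rad, within 0.1 rad) and the start button, having been pressed after that, is up again (travel under 1.5 mm) (value of joint timer_dial between 3.67 and 3.87 rad and value of joint start_button below 0.0015 m); the robot touches nothing.
It fails at once if the start button is pressed while the dial is not in click nine (value of joint start_button above 0.004 m and not (value of joint timer_dial between 3.62 and 3.92 rad)).
It fails at once if the heater's knob is turned (pointer moved over 6 mm) (distance of heater_knob_pointer from where it was at the start of the episode above 0.006 m).
It fails at once if a bystander is moved over 30 mm or tipped (distance of any of reagent_bottle, sample_jar, tube_rack, tip_box, trough, beaker, tube_tray from where it was at the start of the episode above 0.03 m or angle between any of reagent_bottle, sample_jar, tube_rack, tip_box, trough, beaker, tube_tray's own z axis and vertical above 0.5 rad).
It also fails if it takes over 67 s, if anything falls off the work surface, if the arm or the gripper's body presses on something with over 40 N, if the wrist force passes 120 N, or if a joint passes its speed limit or range.

## Robot

A 7-joint arm with a two-finger parallel gripper is mounted at the origin on the work surface. World frame = base frame: x ahead of the robot, y to its left, z up, the work surface at z = 0. Lengths are in m, angles in rad, forces in N, time in s.
With the tool pointing down it reaches from about 0.4 to 0.875 m from the base axis. Payload 19.3 kg.
Tool frame: the origin (TCP) lies midway between the tips of the shut fingers; the grasp point (between the pads) lies 19 mm behind it; x points along the fingers, z is the direction in which the jaws open and shut, and the axes are right-handed (so a half turn about x gives the same grasp; the last joint's range is limited). The gripper opens to 85 mm and grips with 20 to 120 N. Pads are 22 mm wide; open, the fingers measure 114 mm over their backs; the gripper's body (76 mm by 85 mm) begins 54 mm behind the grasp point. The pads swing forward as they close: fully open they stand 13 mm farther back than shut.
Start: joints at [1.097, 0.521, -0.036, 1.599, 0.021, 1.021, -0.113], TCP at [0.246, -0.575, 0.231] pointing down, gripper open.
Joint ranges: [-2.91, 2.91], [-0.3, 2.13], [-1.5, 1.42], [0.17, 2.43], [-1.26, 4.41], [0.16, 1.93], [-2.52, 2.52]. Speed limits (rad/s): [1.89, 1.89, 2.39, 2.39, 3.01, 3.01, 3.01].

## Interface

Orientations are given as a unit quaternion [w, x, y, z].
In Python, from cell import ctrl gives the robot as it stands.
- The arm moves only by the tool step_arm, never from a script. Its argument "steps" is a list that holds one entry, the list of rows, each a list of 6 numbers: the shift along the tool's x, y, z in m, then the turn, a rotation vector about the tool's x, y, z in rad. A call has 1 to 12 rows; each row is the pose to reach, as a shift and turn from the pose commanded when the call began, along the tool's axes at that moment; what a row does not reach only later rows make up. A row lasts 1/8 s, in which the tool goes at most 62.5 mm and 10.7 degrees, less where a joint would pass 70% of its speed; a pose out of reach is approached as far as the arm can. A call with a gripper value outside its range is refused whole. "fingers" is the opening in per cent of the stroke, from 0 (shut) to 100 (fully open), set as the call begins (left out, the last holds). The fingers move at their own pace and stop on an object; the grip force is fixed at half the most. Time passes only in rows, so rows that repeat a pose let the fingers close. It gives the time, the measured TCP pose, the force and the opening at its end, in the units of the state.
- ctrl.observe(): the state, without advancing time (a new reading comes with each control period).
- ctrl.get_image(name): name is "scene" or "top" or "wrist"; returns the picture (420x560x3 uint8, red, green, blue); there is no depth.
- ctrl.get_calibration(name): a dict with "camera_matrix" (3x3 intrinsics, pixels), "k1" (the pictures are not rectified: a ray, as slopes to the right and down, at radius r is drawn at 1 + k1 r^2 times it, then the intrinsics apply), "xyz" and "orientation" of the camera in the world. Camera axes: x right, y up, looking along -z (the intrinsics and any distortion apply to the point x, -y, -z); pixel columns grow to the right and rows downward; lengths in m; the calibration is good to about 2 mm. A picture is of the moment at which its call begins: read the wrist's pose just before it. get_calibration takes no time and is no camera call; for the wrist camera it gives the pose at the moment of the call.
- ctrl.job_done(): hands the job in, once; it reports no verdict.
The state is a dict: "t": time; "joint_pos": joint angles; "joint_vel": joint speeds; "effort": joint torques, N m; "tool_pos": TCP position; "eef_rot": TCP orientation; "ft_force": force on the tool from outside, world axes, zero at the start; "ft_torque": the same for the moment, N m; "finger_gap": opening from 0.0 (shut) to 1.0 (fully open).
Only numpy, scipy, OpenCV 4.12 (cv2) and the standard library are available. Lean on these libraries where they do the work, as an engineer would, in place of code of your own. Each camera call takes 0.05 s, during which the arm holds its last target.

## Working session

There is one attempt and no reset: what is moved stays moved. The work goes in short steps, Python scripts to look and compute and a tool call to move; the robot and the scene stay as the last step left them, time stands still between calls to the robot, and variables do not carry over. Pictures are saved under pics/ and viewed, and the job is handed in when it is done.

Besides the shell and the picture viewer there is one more tool, called as a command line: name --argument value ..., lists and objects as JSON in quotes. step_arm: Moves the arm, as the interface text tells. Its arguments: {"type":"object","properties":{"steps":{"type":"array"},"fingers":{"type":"number"}},"required":["steps"]}

```bash
ls; mkdir -p pics; python3 - <<'E'
from cell import ctrl
import cv2
s=ctrl.observe()
for k in s: print(k,s[k])
for n in ["scene","top","wrist"]:
    c=ctrl.get_calibration(n); print(n,c)
    im=ctrl.get_image(n); cv2.imwrite(f"pics/{n}0.png",im[:,:,::-1])
E
```

```text
pics
t 0.0
joint_pos [ 1.09681434  0.5220139  -0.03633485  1.60000489  0.02119121  1.02109118
 -0.11277802]
joint_vel [ 0.00022387 -0.0004038  -0.00117385  0.00095648 -0.00123202  0.00050471
  0.0007188 ]
effort [ 3.17082944e-03 -9.27114415e+01  1.98156394e+00 -3.69931233e+01
  1.80229062e-02  8.19846347e-03  6.10249140e-05]
tool_pos [ 0.24540193 -0.57444078  0.23072683]
eef_rot [ 0.58976119  0.38977901  0.59045542 -0.38937959]
ft_force [ 0.20747667 -0.46024216  0.34835275]
ft_torque [ 0.00051469  0.01960597 -0.05058527]
finger_gap 1.0007717538501362
scene {'camera_matrix': array([[413.30332243,   0.        , 285.06498501],
       [  0.        , 413.30332243, 219.6756822 ],
       [  0.        ,   0.        ,   1.        ]]), 'k1': 0.007168507876230534, 'xyz': array([ 1.09801032, -0.22962749,  1.01985504]), 'orientation': array([0.80488085, 0.23333192, 0.15171828, 0.52412269])}
top {'camera_matrix': array([[393.77959265,   0.        , 276.24710536],
       [  0.        , 393.77959265, 208.5197395 ],
       [  0.        ,   0.        ,   1.        ]]), 'k1': -0.033003353392091185, 'xyz': array([ 0.39300713, -0.00139127,  1.25897941]), 'orientation': array([-0.69666505, -0.06011654,  0.04753903,  0.71329086])}
wrist {'camera_matrix': array([[320.17076269,   0.        , 281.88766895],
       [  0.        , 320.17076269, 205.58782405],
       [  0.        ,   0.        ,   1.        ]]), 'k1': -0.06028369018519975, 'xyz': array([ 0.31055236, -0.54696627,  0.37269287]), 'orientation': array([ 0.82606825, -0.11754684,  0.07848691, -0.54555824])}
```

View pics/scene0.png

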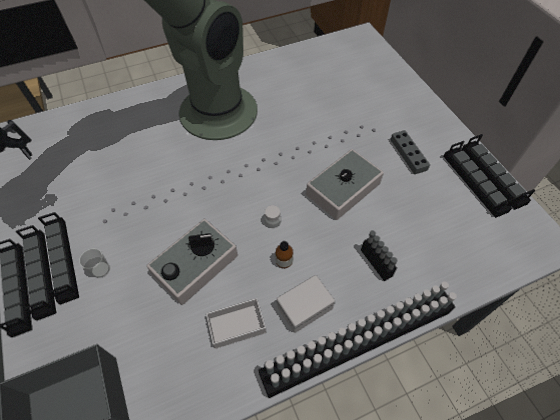

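View pics/top0.png

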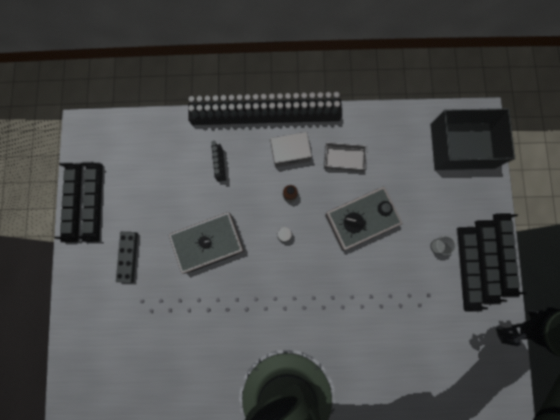

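View pics/wrist0.png

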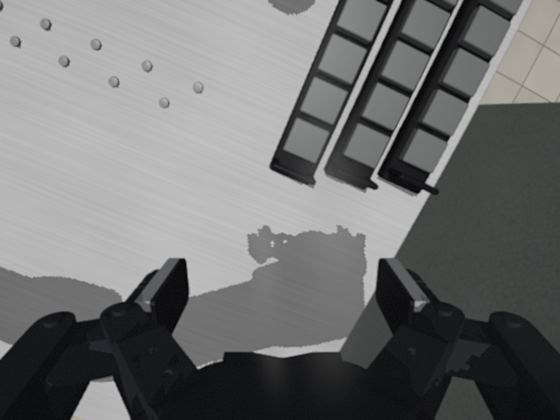

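The top view shows the mixer at about (364,219), its dial at (353,222) and its button at (385,208). The heater is at (208,242). Next I'll write the ray helpers and take zoomed crops.

```bash
cat > h.py <<'E'
import numpy as np, cv2
from scipy.spatial.transform import Rotation as R
def rot(q): return R.from_quat([q[1],q[2],q[3],q[0]])
def ray(c,uv):
    K=c["camera_matrix"];k=c["k1"]
    d=cv2.undistortPoints(np.array([[uv]],float),K,np.array([k,0,0,0.]))[0,0]
    return np.array(c["xyz"]), rot(c["orientation"]).apply([d[0],-d[1],-1])
def onz(c,uv,z):
    o,d=ray(c,uv); return o+d*(z-o[2])/d[2]
def tri(c1,p1,c2,p2):
    o1,d1=ray(c1,p1);o2,d2=ray(c2,p2)
    A=np.stack([d1,-d2],1);t=np.linalg.lstsq(A,o2-o1,rcond=None)[0]
    a=o1+t[0]*d1;b=o2+t[1]*d2
    return (a+b)/2,np.linalg.norm(a-b)
def proj(c,p):
    q=rot(c["orientation"]).inv().apply(np.array(p)-c["xyz"])
    x,y=q[0]/-q[2],-q[1]/-q[2];r=1+c["k1"]*(x*x+y*y);K=c["camera_matrix"]
    return K[0,0]*x*r+K[0,2],K[1,1]*y*r+K[1,2]
E
python3 - <<'E'
import cv2
from h import *
a=cv2.imread('pics/top0.png');b=cv2.imread('pics/scene0.png')
cv2.imwrite('pics/top0z.png',cv2.resize(a[180:260,315:415],None,fx=7,fy=7,interpolation=2))
cv2.imwrite('pics/scene0z.png',cv2.resize(b[215:305,140:245],None,fx=6,fy=6,interpolation=2))
from cell import ctrl
ct=ctrl.get_calibration('top')
print(onz(ct,(353,222),.1),onz(ct,(385,208),.07),onz(ct,(205,242),.078))
E
```

```text
[ 0.52528167 -0.20859106  0.1       ] [ 0.56916639 -0.31357462  0.07      ] [0.47809272 0.23435853 0.078     ]
```

View pics/top0z.png

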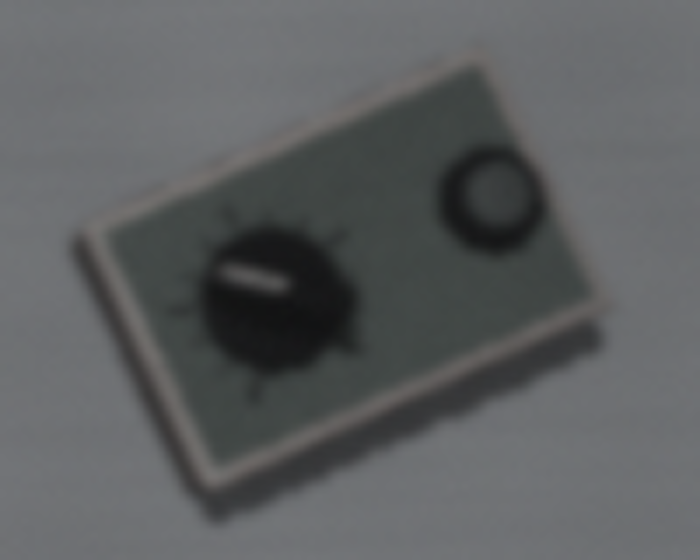

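View pics/scene0z.png

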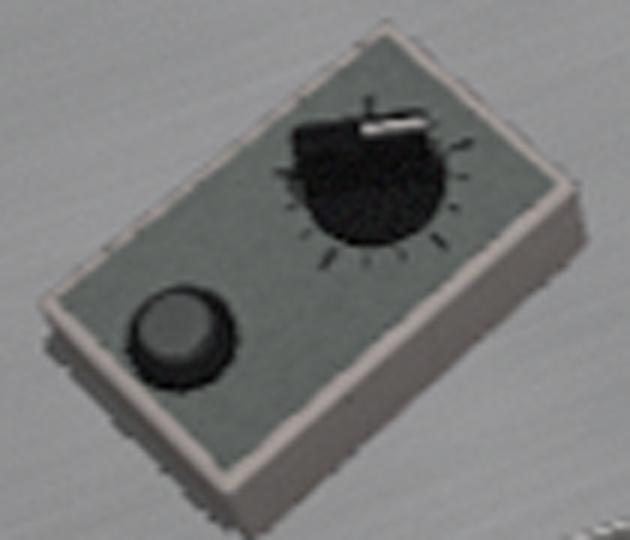

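```bash
cat >> h.py <<'E'
def cmd(s,pos,az=None):
    """delta in tool frame from current pose to tool-down at pos w/ jaw azimuth az deg (mod 180 nearest)"""
    Rc=rot(s["eef_rot"])
    z0=Rc.as_matrix()[:,2]; a0=np.degrees(np.arctan2(z0[1],z0[0]))
    out=[]
    az=a0 if az is None else az
    for k in (0,180):
        a=np.radians(az+k); x=np.array([0,0,-1.]);z=np.array([np.cos(a),np.sin(a),0]);y=np.cross(z,x)
        Rt=R.from_matrix(np.stack([x,y,z],1))
        out.append(((Rc.inv()*Rt).as_rotvec()))
    d=Rc.inv().apply(np.array(pos)-s["tool_pos"])
    return d.round(4),[o.round(3) for o in out],round(a0,2)
E
python3 - <<'E'
from h import *
from cell import ctrl
s=ctrl.observe()
print(rot(s["eef_rot"]).as_matrix().round(3))
print(cmd(s,(.45,-.28,.27),-19))
c=ctrl.get_calibration('wrist')
print(rot(s["eef_rot"]).inv().apply(c['xyz']-s['tool_pos']), (rot(s["eef_rot"]).inv()*rot(c['orientation'])).as_matrix().round(3))
ct=ctrl.get_calibration('top'); cs=ctrl.get_calibration('scene')
T=lambda u,v:(315+(u+.5)/7-.5,180+(v+.5)/7-.5)
S=lambda u,v:(140+(u+.5)/6-.5,215+(v+.5)/6-.5)
for n,a,b in [('corner1',(478,60),(50,300)),('corner2',(603,303),(232,483)),('c3',(90,235),(388,30)),('c4',(212,478),(570,185)),('button',(493,198),(178,328)),('ptr',(220,268),(428,122)),('ptrin',(288,285),(363,128))]:
    pass
# match corners by prediction on z=.06
for n,a in [('tr',(478,60)),('br',(603,303)),('tl',(90,235)),('bl',(212,478))]:
    p=onz(ct,T(*a),.06); print(n,p.round(4), [ (np.array(proj(cs,p))-[140,215])*6])
print(tri(ct,T(493,198),cs,S(178,328)),tri(ct,T(220,268),cs,S(428,122)),tri(ct,T(288,285),cs,S(363,128)))
E
```

```text
[[-0.     0.92   0.393]
 [ 0.001  0.393 -0.92 ]
 [-1.    -0.    -0.001]]
(array([-0.039 ,  0.3038, -0.1905]), [array([-0.835, -0.001, -0.   ]), array([ 2.306e+00, -0.000e+00,  1.000e-03])], np.float64(-66.86))
[-0.14191388  0.07070148  0.00015934] [[ 0.     0.28  -0.96 ]
 [-0.001  0.96   0.28 ]
 [ 1.     0.     0.   ]]
tr [ 0.633  -0.3136  0.06  ] [array([225.24413703, 471.74884937])]
br [ 0.5236 -0.3613  0.06  ] [array([ 46.18378789, 294.54718448])]
tl [ 0.5591 -0.1388  0.06  ] [array([563.73886566, 176.82346913])]
bl [ 0.4517 -0.1871  0.06  ] [array([383.71652039,  26.16402024])]
(array([ 0.56876827, -0.31278705,  0.07497953]), np.float64(0.0009789546620232704)) (array([ 0.53692337, -0.18731697,  0.10909137]), np.float64(0.0005154629358988596)) (array([ 0.5291021 , -0.21430667,  0.11041193]), np.float64(0.0012725325280441178))
```

```bash
python3 - <<'E'
from h import *
from cell import ctrl
s=ctrl.observe()
print(cmd(s,(.527,-.2152,.22),-19))
E
```

```text
(array([ 0.011 ,  0.4001, -0.2198]), [array([-0.835, -0.001, -0.   ]), array([ 2.306e+00, -0.000e+00,  1.000e-03])], np.float64(-66.86))
```

step_arm --steps '[[[0.001,0.04,-0.022,-0.083,0,0],[0.002,0.08,-0.044,-0.167,0,0],[0.003,0.12,-0.066,-0.25,0,0],[0.004,0.16,-0.088,-0.334,0,0],[0.005,0.2,-0.11,-0.417,0,0],[0.006,0.24,-0.132,-0.5,0,0],[0.007,0.28,-0.154,-0.584,0,0],[0.008,0.32,-0.176,-0.668,0,0],[0.009,0.36,-0.198,-0.75,0,0],[0.011,0.4,-0.22,-0.835,0,0],[0.011,0.4,-0.22,-0.835,0,0],[0.011,0.4,-0.22,-0.835,0,0]]]'

```text
t: 1.65
tool_pos: [0.5265, -0.2157, 0.22]
eef_rot: [0.697, 0.117, 0.698, -0.117]
ft_force: [-0.8, -0.5, 0.5]
finger_gap: 0.999
```

```bash
python3 - <<'E'
from h import *
from cell import ctrl
s=ctrl.observe();c=ctrl.get_calibration('wrist')
im=ctrl.get_image('wrist')[:,:,::-1].copy(); cv2.imwrite('pics/w1.png',im)
print(s['joint_pos'].round(3),s['tool_pos'])
np.save('s1.npy',dict(s=s,c=c),allow_pickle=True)
cv2.imwrite('pics/w1z.png',cv2.resize(im[100:400,140:430],None,fx=2,fy=2,interpolation=2))
E
```

```text
[ 0.525  0.461 -0.331  1.75   0.178  0.96  -0.209] [ 0.52652789 -0.21567811  0.22003699]
```

View pics/w1.png

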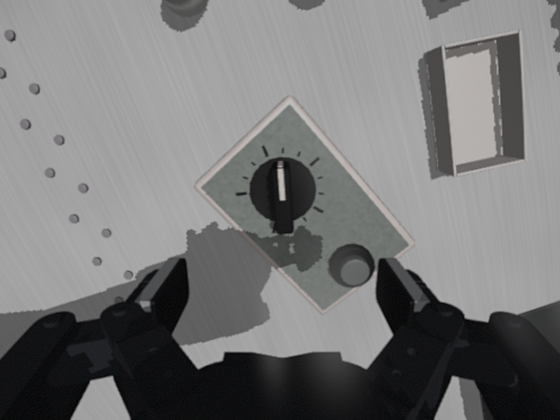

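The wrist view shows the pointer stripe at (281,162)–(283,198), at mark 4, one past the long mark 3 at (265,152). I'll refine the axis and bar azimuth from the stripe and the box corners.

```bash
python3 - <<'E'
from h import *
from cell import ctrl
d=np.load('s1.npy',allow_pickle=True).item();c=d['c'];s=d['s']
im=cv2.imread('pics/w1.png')
g=cv2.cvtColor(im,cv2.COLOR_BGR2GRAY)
m=np.zeros_like(g);m[155:205,270:295]=(g[155:205,270:295]>110)
n,l,st,ce=cv2.connectedComponentsWithStats(m)
for i in range(1,n):print(st[i],ce[i])
i=1+np.argmax(st[1:,4]);pts=np.argwhere(l==i)[:,::-1].astype(np.float32)
r=cv2.minAreaRect(pts);b=cv2.boxPoints(r);b=b[np.argsort(b[:,1])]
e0=b[:2].mean(0);e1=b[2:].mean(0);print(e0,e1)
P0=onz(c,e0,.108);P1=onz(c,e1,.108);print(P0,P1,np.degrees(np.arctan2(*(P0-P1)[1::-1])))
ct=ctrl.get_calibration('top')
print(tri(c,e0,ct,(315+220.5/7-.5,180+268.5/7-.5)))
u=(P0-P1)/np.linalg.norm(P0-P1);print('axis from tip',P0-.029*u)
q=[onz(c,p,.06) for p in [(290,97),(196,187),(323,313),(413,243)]];print(np.array(q).round(4),np.mean(q,0))
print(onz(c,(354,268),.08))
for k in range(4):
  v=q[(k+1)%4]-q[k];print(np.degrees(np.arctan2(v[1],v[0])),np.linalg.norm(v))
E
```

```text
[270 155  25   4  57] [281.75438596 155.75438596]
[278 165   4   2   7] [279.71428571 165.57142857]
[278 168   7  33 183] [281.04918033 183.9726776 ]
[279.85785 168.01016] [282.14722 200.06091]
[ 0.53384544 -0.18855919  0.108     ] [ 0.52689269 -0.21425309  0.108     ] 74.85842928089147
(array([ 0.53495371, -0.18515612,  0.1252904 ]), np.float64(0.0013949686805416763))
axis from tip [ 0.52627049 -0.21655241  0.108     ]
[[ 0.5607 -0.1381  0.06  ]
 [ 0.4478 -0.1868  0.06  ]
 [ 0.523  -0.3626  0.06  ]
 [ 0.6348 -0.3137  0.06  ]] [ 0.54156853 -0.25031109  0.06      ]
[ 0.56826611 -0.30941325  0.08      ]
-156.62421327406696 0.1229237436232381
-66.86107620124864 0.19117532002941648
23.63441821353579 0.12203142718400178
112.86967263441518 0.19063027917964329
```

View pics/w1z.png

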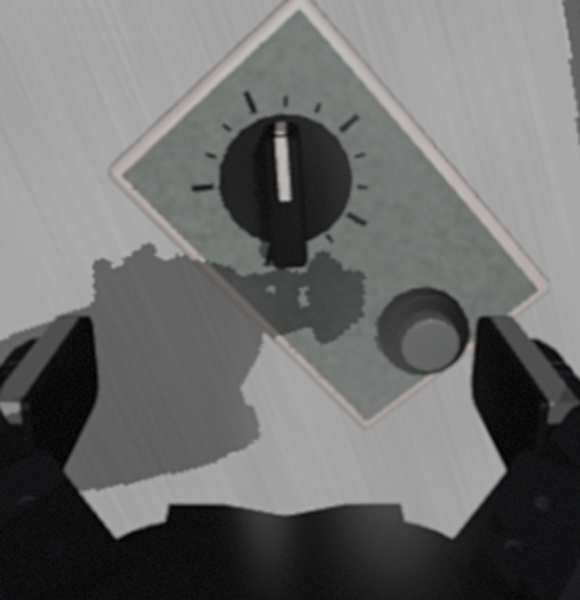

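step_arm --fingers 60 --steps '[[[0.02,0,0,0,0,0],[0.05,0,0,0,0,0],[0.08,0,0,0,0,0],[0.1,0,0,0,0,0],[0.12,0,0,0,0,0],[0.135,0,0,0,0,0],[0.141,0,0,0,0,0],[0.141,0,0,0,0,0]]]'

```text
t: 2.7
tool_pos: [0.5269, -0.2155, 0.0793]
eef_rot: [0.697, 0.117, 0.697, -0.117]
ft_force: [-0.3, -0.2, 0.2]
finger_gap: 0.601
```

step_arm --fingers 0 --steps '[[[0,0,0,0,0,0],[0,0,0,0,0,0],[0,0,0,0,0,0],[0,0,0,0,0,0],[0,0,0,0,0,0],[0,0,0,0,0,0]]]'

```text
t: 3.45
tool_pos: [0.5271, -0.2154, 0.0799]
eef_rot: [0.698, 0.117, 0.697, -0.117]
ft_force: [-2.0, 0.9, 6.2]
finger_gap: 0.17
```

step_arm --steps '[[[0,0,0,0.14,0,0],[0,0,0,0.28,0,0],[0,0,0,0.42,0,0],[0,0,0,0.56,0,0],[0,0,0,0.7,0,0],[0,0,0,0.84,0,0],[0,0,0,0.98,0,0],[0,0,0,1.12,0,0],[0,0,0,1.257,0,0],[0,0,0,1.257,0,0],[0,0,0,1.257,0,0]]]'

```text
t: 4.82
tool_pos: [0.5276, -0.2161, 0.0799]
eef_rot: [0.496, 0.505, 0.495, -0.504]
ft_force: [1.8, -5.1, 2.4]
finger_gap: 0.176
```

```bash
python3 - <<'E'
from h import *
from cell import ctrl
s=ctrl.observe();print(s['joint_pos'].round(3),s['tool_pos'],s['ft_force'],s['ft_torque'],s['finger_gap'],cmd(s,s['tool_pos']))
E
```

```text
[ 0.244  0.64   0.057  1.867 -0.056  0.634 -1.254] [ 0.52758584 -0.21610479  0.07993786] [ 1.81088265 -5.10462505  2.3624768 ] [-1.09759345 -0.34217436 -0.02579309] 0.17626635604241322 (array([0., 0., 0.]), [array([ 0.   ,  0.001, -0.002]), array([-3.142e+00,  3.000e-03,  2.000e-03])], np.float64(-91.06))
```

Dial should be at seven. Next I'll release, lift, and check it before retaking with the hand turned back.

step_arm --fingers 60 --steps '[[[0,0,0,0,0,0],[0,0,0,0,0,0],[0,0,0,0,0,0],[-0.03,0,0,0,0,0],[-0.06,0,0,0,0,0],[-0.1,0,0,0,0,0],[-0.12,0,0,0,0,0],[-0.12,0,0,0,0,0]]]'

```text
t: 5.82
tool_pos: [0.5276, -0.2154, 0.2006]
eef_rot: [0.496, 0.505, 0.495, -0.504]
ft_force: [-0.6, -0.2, -0.5]
finger_gap: 0.604
```

step_arm --steps '[[[0,0,0,-0.14,0,0],[0,0,0,-0.28,0,0],[0,0,0,-0.42,0,0],[0,0,0,-0.56,0,0],[0,0,0,-0.7,0,0],[0,0,0,-0.84,0,0],[0,0,0,-0.98,0,0],[0,0,0,-1.12,0,0],[0,0,0,-1.26,0,0],[0,0,0,-1.4,0,0],[0,0,0,-1.571,0,0],[0,0,0,-1.571,0,0]]]'

```text
t: 7.32
tool_pos: [0.5265, -0.2152, 0.1983]
eef_rot: [0.707, 0.007, 0.707, -0.006]
ft_force: [0.2, 0.8, -0.3]
finger_gap: 0.602
```

```bash
python3 - <<'E'
from h import *
from cell import ctrl
s=ctrl.observe();c=ctrl.get_calibration('wrist')
im=ctrl.get_image('wrist')[:,:,::-1].copy(); cv2.imwrite('pics/w2.png',im)
np.save('s2.npy',dict(s=s,c=c),allow_pickle=True)
print(s['joint_pos'].round(3),cmd(s,(.5272,-.2157,.2)))
E
```

```text
[ 0.507  0.485 -0.308  1.773  0.178  0.913  0.104] (array([-0.0017, -0.0005,  0.0007]), [array([-0.   , -0.001, -0.001]), array([ 3.142e+00, -2.000e-03,  2.000e-03])], np.float64(-1.08))
```

View pics/w2.png

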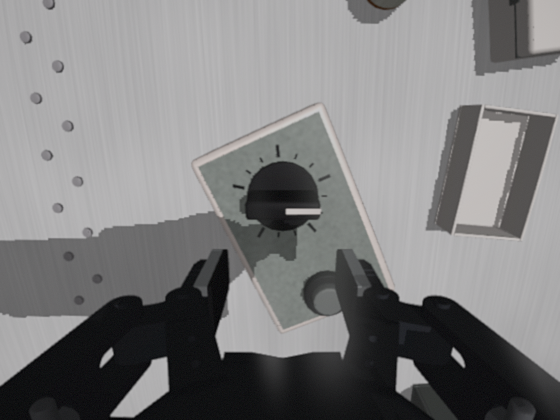

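The pointer now points right, from (287,212) to (321,211), at azimuth about -1°, which is click seven. I'll turn the rest of the way back and retake it.

step_arm --steps '[[[0,0,0,-0.14,0,0],[0,0,0,-0.28,0,0],[0,0,0,-0.42,0,0],[0,0,0,-0.56,0,0],[0,0,0,-0.7,0,0],[0,0,0,-0.84,0,0],[0,0,0,-0.98,0,0],[0,0,0,-1.12,0,0],[0,0,0,-1.26,0,0],[0,0,0,-1.4,0,0],[0,0,0,-1.571,0,0],[0,0,0,-1.571,0,0]]]'

```text
t: 8.88
tool_pos: [0.5267, -0.2152, 0.1988]
eef_rot: [0.505, -0.494, 0.505, 0.495]
ft_force: [-0.4, 0.5, -0.5]
finger_gap: 0.609
```

```bash
python3 - <<'E'
from h import *
from cell import ctrl
s=ctrl.observe()
print(s['joint_pos'].round(3),cmd(s,(.5272,-.2157,.0795)))
E
```

```text
[ 0.767  0.547 -0.685  1.758  0.406  0.983  1.473] (array([ 0.1193, -0.0005, -0.0006]), [array([ 0.   ,  0.001, -0.001]), array([-3.142e+00,  1.000e-03,  1.000e-03])], np.float64(88.75))
```

step_arm --steps '[[[0.02,0,0,0,0,0],[0.05,0,0,0,0,0],[0.08,0,0,0,0,0],[0.1,0,0,0,0,0],[0.114,0,0,0,0,0],[0.119,0,0,0,0,0],[0.119,0,0,0,0,0]]]'

```text
t: 9.75
tool_pos: [0.5271, -0.2153, 0.0806]
eef_rot: [0.505, -0.495, 0.505, 0.495]
ft_force: [-0.5, -0.1, 0.0]
finger_gap: 0.6
```

step_arm --fingers 0 --steps '[[[0,0,0,0,0,0],[0,0,0,0,0,0],[0,0,0,0,0,0],[0,0,0,0,0,0],[0,0,0,0,0,0],[0,0,0,0,0,0]]]'

```text
t: 10.5
tool_pos: [0.5272, -0.216, 0.081]
eef_rot: [0.505, -0.496, 0.505, 0.495]
ft_force: [-0.9, -3.4, 6.9]
finger_gap: 0.177
```

step_arm --steps '[[[0,0,0,0.14,0,0],[0,0,0,0.28,0,0],[0,0,0,0.42,0,0],[0,0,0,0.56,0,0],[0,0,0,0.7,0,0],[0,0,0,0.838,0,0],[0,0,0,0.838,0,0],[0,0,0,0.838,0,0]]]'

```text
t: 11.5
tool_pos: [0.5272, -0.2163, 0.081]
eef_rot: [0.663, -0.248, 0.662, 0.247]
ft_force: [-1.8, -4.6, 5.6]
finger_gap: 0.172
```

step_arm --fingers 60 --steps '[[[0,0,0,0,0,0],[0,0,0,0,0,0],[0,0,0,0,0,0],[-0.03,0,0,0,0,0],[-0.06,0,0,0,0,0],[-0.1,0,0,0,0,0],[-0.12,0,0,0,0,0],[-0.12,0,0,0,0,0]]]'

```text
t: 12.5
tool_pos: [0.5276, -0.2154, 0.2016]
eef_rot: [0.663, -0.248, 0.662, 0.247]
ft_force: [-0.2, -1.2, -1.2]
finger_gap: 0.603
```

```bash
python3 - <<'E'
from h import *
from cell import ctrl
s=ctrl.observe();c=ctrl.get_calibration('wrist')
im=ctrl.get_image('wrist')[:,:,::-1].copy(); cv2.imwrite('pics/w3.png',im)
a=ctrl.get_image('scene')[:,:,::-1]
cv2.imwrite('pics/scene3z.png',cv2.resize(a[215:305,140:245],None,fx=6,fy=6,interpolation=2))
np.save('s3.npy',dict(s=s,c=c),allow_pickle=True)
print(s['joint_pos'].round(3),s['ft_force'],cmd(s,(.5685,-.3128,.13)))
E
```

```text
[ 0.607  0.497 -0.45   1.765  0.261  0.936  0.765] [-0.21371702 -1.17047508 -1.16251084] (array([ 0.0718, -0.1002, -0.033 ]), [array([-0.   ,  0.001,  0.002]), array([ 3.142e+00,  3.000e-03, -2.000e-03])], np.float64(40.96))
```

View pics/w3.png

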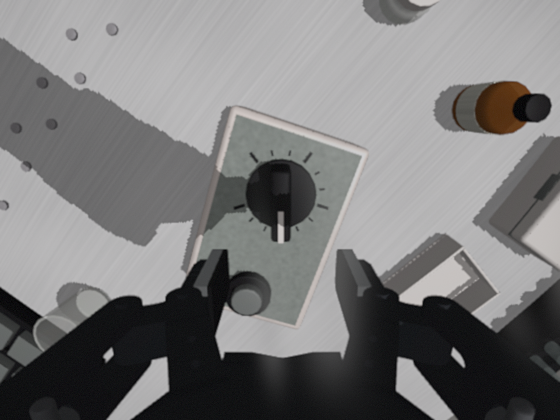

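View pics/scene3z.png

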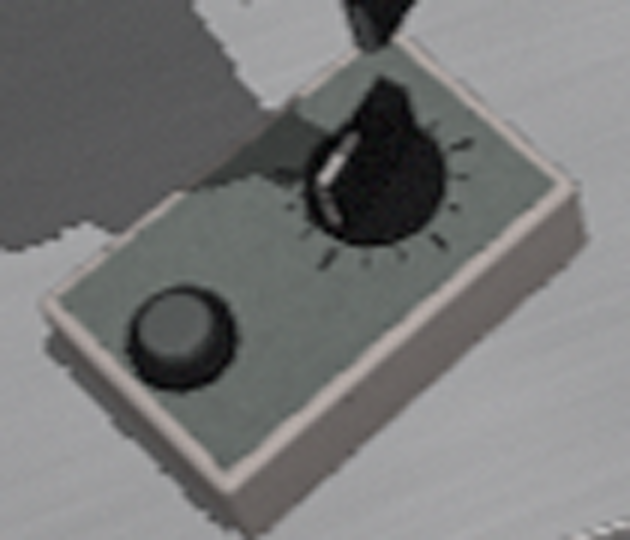

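```bash
python3 - <<'E'
from h import *
from cell import ctrl
d1=np.load('s1.npy',allow_pickle=True).item()['c'];c=np.load('s3.npy',allow_pickle=True).item()['c']
im=cv2.imread('pics/w3.png');g=cv2.cvtColor(im,cv2.COLOR_BGR2GRAY)
m=np.zeros_like(g);m[205:250,272:290]=g[205:250,272:290]>110
ys,xs=np.nonzero(m)
k=np.polyfit(ys,xs,1)
a=(np.polyval(k,ys.max()),ys.max());b=(np.polyval(k,ys.min()),ys.min());print(a,b)
A=onz(c,a,.108);B=onz(c,b,.108);print(A,B,np.degrees(np.arctan2(A[1]-B[1],A[0]-B[0])), np.degrees(np.arctan2(A[1]+.2155,A[0]-.527)))
ct=ctrl.get_calibration('top');cs=ctrl.get_calibration('scene')
bt=(315+493.5/7-.5,180+198.5/7-.5);bs=(140+178.5/6-.5,215+328.5/6-.5)
print(tri(d1,(356,273),c,(247,299)),tri(bt and ct,bt,c,(247,299)))
cv2.imwrite('pics/w3z.png',cv2.resize(im[240:340,200:300],None,fx=6,fy=6,interpolation=2))
E
```

```text
(np.float64(280.46610318490804), np.int64(249)) (np.float64(280.40907295691966), np.int64(212))
[ 0.54861396 -0.24190674  0.108     ] [ 0.52833371 -0.2185236   0.108     ] -49.06481883028053 -50.69961507728536
(array([ 0.56887069, -0.31658206,  0.07399799]), np.float64(0.003986398600564202)) (array([ 0.56789219, -0.31202592,  0.07738134]), np.float64(0.0014314322013541905))
```

View pics/w3z.png

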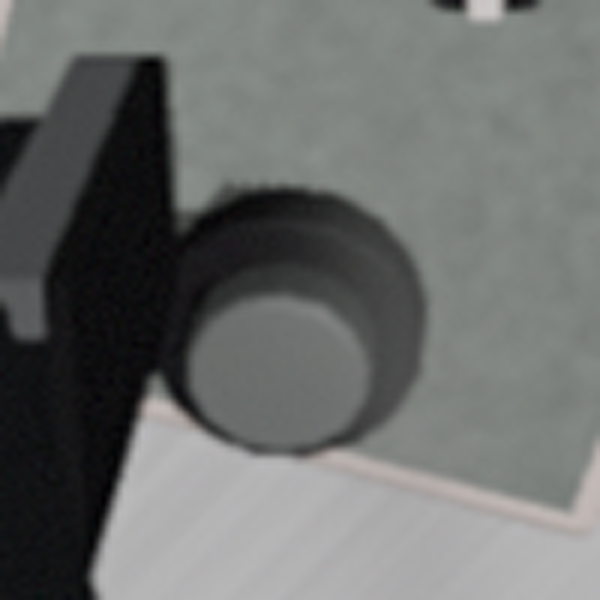

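The pointer's azimuth is -49.1°, so the dial stands at 216° and is in click nine. Next I'll shut the fingers and go over the button.

step_arm --fingers 0 --steps '[[[0,-0.05,-0.016,0,0,0],[0,-0.1,-0.033,0,0,0],[0,-0.1,-0.033,0,0,0],[0.04,-0.1,-0.033,0,0,0],[0.08,-0.1,-0.033,0,0,0],[0.108,-0.1,-0.033,0,0,0],[0.108,-0.1,-0.033,0,0,0],[0.108,-0.1,-0.033,0,0,0]]]'

```text
t: 13.6
tool_pos: [0.568, -0.3121, 0.0931]
eef_rot: [0.663, -0.248, 0.662, 0.247]
ft_force: [-0.4, 0.3, 0.3]
finger_gap: -0.002
```

```bash
python3 - <<'E'
from h import *
from cell import ctrl
s=ctrl.observe()
print(s['ft_force'],s['finger_gap'],s['tool_pos'],cmd(s,(.5685,-.3128,.078)))
for n in ['wrist','scene']:
    im=ctrl.get_image(n)[:,:,::-1].copy()
    cv2.imwrite(f'pics/{n}4.png',im if n=='wrist' else cv2.resize(im[195:305,130:245],None,fx=5,fy=5,interpolation=2))
E
```

```text
[-0.43879966  0.33198574  0.34108042] -0.0016464842216659765 [ 0.56797926 -0.31213326  0.0930506 ] (array([ 0.0151, -0.0008, -0.0001]), [array([-0.,  0.,  0.]), array([ 3.142e+00,  1.000e-03, -1.000e-03])], np.float64(40.99))
```

View pics/scene4.png

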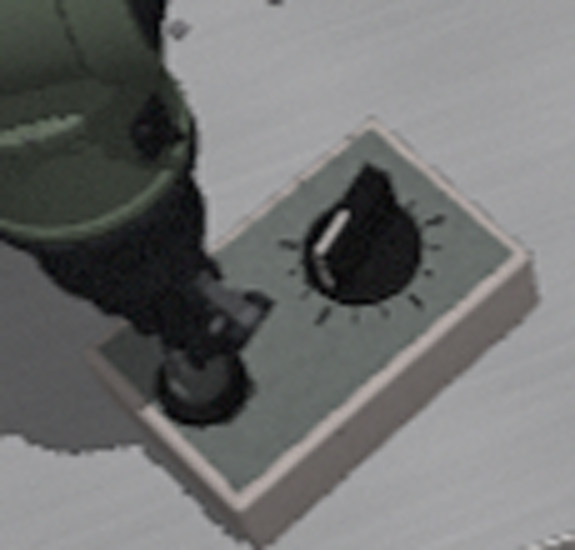

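View pics/wrist4.png

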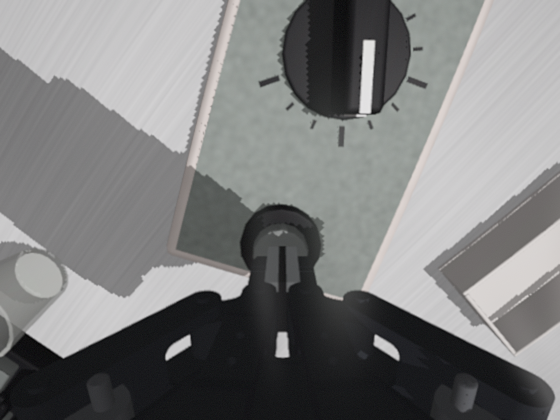

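The shut fingers are centred over the cap, and the dial is clear of the hand. I'll go down in small rows and watch the force.

step_arm --steps '[[[0.006,-0.001,0,0,0,0],[0.012,-0.001,0,0,0,0],[0.016,-0.001,0,0,0,0],[0.018,-0.001,0,0,0,0],[0.02,-0.001,0,0,0,0],[0.02,-0.001,0,0,0,0]]]'

```text
t: 14.45
tool_pos: [0.5687, -0.3135, 0.0753]
eef_rot: [0.663, -0.248, 0.662, 0.247]
ft_force: [-15.3, 6.0, 49.9]
finger_gap: -0.001
```

```bash
python3 - <<'E'
from h import *
from cell import ctrl
s=ctrl.observe()
print(s['ft_force'],s['ft_torque'],s['tool_pos'])
for n in ['wrist','scene']:
    im=ctrl.get_image(n)[:,:,::-1].copy()
    cv2.imwrite(f'pics/{n}5.png',cv2.resize(im[190:310,220:340],None,fx=5,fy=5,interpolation=2) if n=='wrist' else cv2.resize(im[195:305,130:245],None,fx=5,fy=5,interpolation=2))
E
```

```text
[-15.28433879   5.95481574  49.9201837 ] [1.32614309 3.49113007 0.00359277] [ 0.56871742 -0.31351117  0.0753045 ]
```

View pics/wrist5.png

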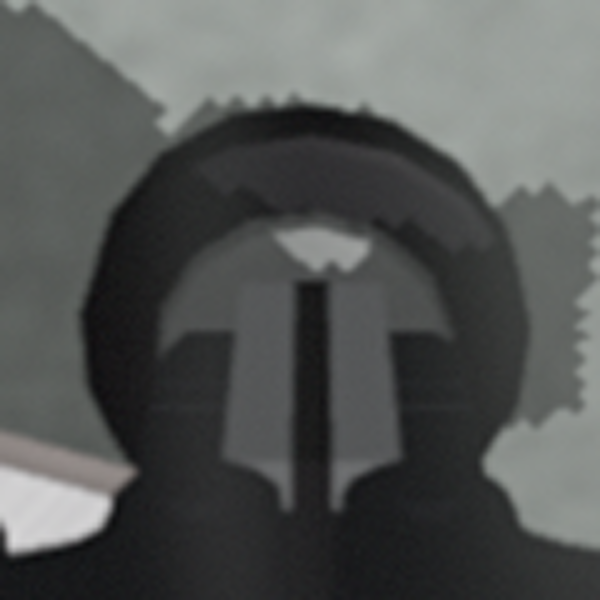

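View pics/scene5.png

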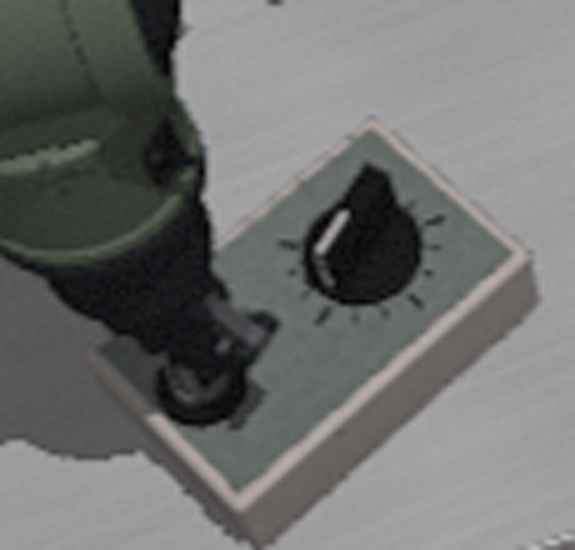

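The force reached 50 N at z=0.0753, but I can't tell the cap's stop from its ring. I'll lift, shift about 3 mm forward so the tips stay well inside the cap, and press in 2 mm steps to read the force profile.

step_arm --steps '[[[-0.01,0,0,0,0,0],[-0.015,0.0035,0,0,0,0],[-0.015,0.0035,0,0,0,0],[-0.015,0.0035,0,0,0,0]]]'

```text
t: 15.05
tool_pos: [0.5657, -0.3104, 0.0868]
eef_rot: [0.662, -0.247, 0.663, 0.248]
ft_force: [-0.5, 0.1, -0.5]
finger_gap: -0.001
```

step_arm --steps '[[[0.003,0,0,0,0,0],[0.005,0,0,0,0,0],[0.005,0,0,0,0,0]]]'

```text
t: 15.42
tool_pos: [0.5658, -0.3105, 0.082]
eef_rot: [0.662, -0.247, 0.663, 0.248]
ft_force: [-0.6, 0.7, 0.7]
finger_gap: 0.003
```

step_arm --steps '[[[0.002,0,0,0,0,0],[0.002,0,0,0,0,0]]]'

```text
t: 15.68
tool_pos: [0.566, -0.3106, 0.0803]
eef_rot: [0.662, -0.247, 0.662, 0.247]
ft_force: [-0.3, 0.2, 2.7]
finger_gap: 0.002
```

step_arm --steps '[[[0.002,0,0,0,0,0],[0.002,0,0,0,0,0]]]'

```text
t: 15.92
tool_pos: [0.566, -0.3106, 0.0783]
eef_rot: [0.662, -0.247, 0.662, 0.247]
ft_force: [0.3, 0.3, 3.5]
finger_gap: 0.001
```

step_arm --steps '[[[0.002,0,0,0,0,0],[0.002,0,0,0,0,0]]]'

```text
t: 16.18
tool_pos: [0.566, -0.3105, 0.0763]
eef_rot: [0.662, -0.247, 0.662, 0.247]
ft_force: [-0.5, 0.1, 4.0]
finger_gap: 0.005
```

step_arm --steps '[[[0.002,0,0,0,0,0],[0.002,0,0,0,0,0]]]'

```text
t: 16.42
tool_pos: [0.5661, -0.3106, 0.0757]
eef_rot: [0.662, -0.248, 0.662, 0.247]
ft_force: [-9.4, 4.4, 26.0]
finger_gap: -0.001
```

The profile shows contact at z≈0.0815, spring force rising from 2.7 to 4 N, then a hard stop at 0.0757. That is about 6 mm of travel, so the button is fully down. I'll retract.

step_arm --steps '[[[-0.01,0,0,0,0,0],[-0.04,0,0,0,0,0],[-0.09,0,0,0,0,0],[-0.15,-0.03,-0.03,0,0,0],[-0.17,-0.08,-0.06,0,0,0],[-0.17,-0.1,-0.08,0,0,0],[-0.17,-0.1,-0.08,0,0,0],[-0.17,-0.1,-0.08,0,0,0]]]'

```text
t: 17.42
tool_pos: [0.5712, -0.4378, 0.2438]
eef_rot: [0.662, -0.247, 0.662, 0.248]
ft_force: [-0.5, 0.6, -0.1]
finger_gap: -0.002
```

```bash
python3 - <<'E'
from h import *
from cell import ctrl
s=ctrl.observe()
print(s['ft_force'],s['tool_pos'],abs(s['joint_vel']).max())
w=ctrl.get_image('wrist')[:,:,::-1].copy();cv2.imwrite('pics/w6.png',w)
a=ctrl.get_image('scene')[:,:,::-1].copy();cv2.imwrite('pics/scene6.png',a)
cv2.imwrite('pics/scene6z.png',cv2.resize(a[215:305,140:245],None,fx=6,fy=6,interpolation=2))
E
```

```text
[-0.47383628  0.59333708 -0.11418767] [ 0.5711654 -0.4377513  0.2438001] 0.012298883507362626
```

View pics/scene6z.png

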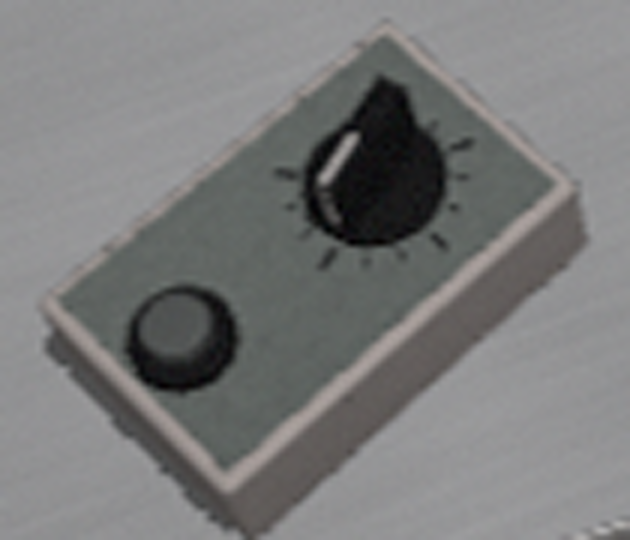

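View pics/scene6.png

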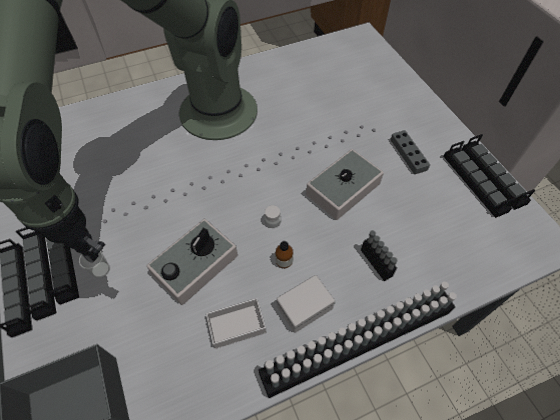

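View pics/w6.png

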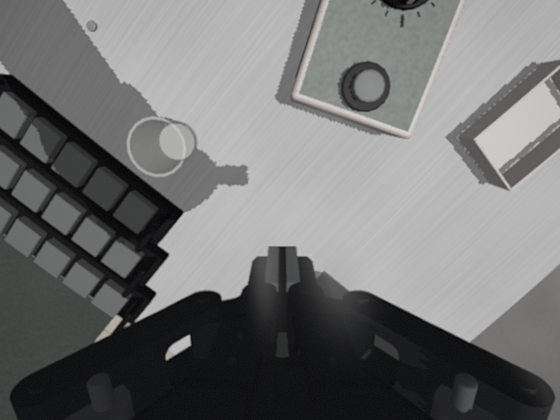

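The scene view shows the dial's stripe unchanged, pointing at nine, and the button up again at zoom (178,328), the same as at the start. All bystanders and the heater knob are where they were, and the hand is free at z=0.24. I'll hand the job in.

```bash
python3 -c "
from cell import ctrl
print(ctrl.job_done())"
```

```text
the job is handed in; nothing more can be done
None
```

The timer dial is at nine, the start button has been pressed fully down and released, and the job is handed in; it reports no verdict.

- **Dial:** It stood at click 4. I turned it three clicks, let go, turned the hand back half a turn, took it again and turned two more. After release the stripe measured at azimuth -49.1°, which is a dial angle of about 216°, or click nine. The last picture shows it unchanged.
- **Regrasp:** From the joint readings, a single twist would probably have just fitted. I still let go and took it again as you described.
- **Button:** I pressed it twice. The first press read 50 N and I could not be sure the fingers were only on the cap. The second, in 2 mm steps, met the cap at about 0.0815 m, then 3–4 N of spring force, then a hard stop at about 0.0757 m, which is the full 6 mm. The last picture shows it up again.
- **Disagreement:** The camera views put the top of the cap at 0.074–0.077 m, about 5 mm lower than where the fingers met it. The force profile settled it.
- **Rest of the deck:** By eye in the last scene picture, the heater knob and the other items have not moved. The hand was clear and touching nothing at about 17.5 s.

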